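# Empty the bench waste skip into the tray

### The arm

A 6-joint arm with a two-finger parallel gripper is mounted at the origin on a cart in front of the work surface, level with it; the furniture and walls round the work are solid. World frame = base frame: x ahead of the robot, y to its left, z up, the work surface at z = 0. Lengths are in m, angles in rad, forces in N, time in s.
With the tool pointing down it reaches from about 0.25 to 0.775 m from the base axis. Payload 4 kg.
Tool frame: the origin (TCP) lies between the finger pads; the fingertips stand 22 mm ahead of it and the grasp point (between the pads) lies 3 mm ahead of it; z points along the fingers, y is the direction in which the jaws open and shut (so a half turn about z gives the same grasp; the last joint's range is limited). The gripper opens to 85 mm and grips with 20 to 120 N. Pads are 22 mm wide; open, the fingers measure 114 mm over their backs; the gripper's body (76 mm by 85 mm) begins 54 mm behind the grasp point. The pads swing forward as they close: fully open they stand 13 mm farther back than shut.
Start: joints at [1.196, 0.087, 1.371, -0, 1.684, -0.103], TCP at [0.148, 0.53, 0.253] pointing down, gripper open.
Joint ranges: [-3.1, 3.1], [-0.76, 2.03], [0.27, 2.55], [-1.08, 4.22], [0.17, 2.65], [-2.57, 2.57]. Speed limits (rad/s): [2.79, 2.79, 3.14, 3.14, 3.14, 3.14].

### API

Orientations are given as a unit quaternion [x, y, z, w].
In Python, from plant import bot, hand, solve_ik, telemetry, get_image, ticket, spotter gives the robot as it stands. The module is installed in compiled form; this text tells all that it offers. Calls block until the motion is done:
- bot.move_ptp(position, orientation): joint-space move of the TCP to a pose.
- bot.movel(position, rotation=None, vel=0.15, stop_force=None): straight line of the TCP; rotation=None keeps the orientation; vel is the mean speed in m/s. With stop_force (N) it stops when the force on the tool has changed by that much, and returns True; else False.
- bot.movej(angles): joint-space move.
- hand.gripper_to(opening): finger opening in m; the grip force is fixed at half the most; returns when the fingers have stopped.
- bot.wait(seconds).
- solve_ik(position, orientation): joint angles nearest the present ones, or None.
- telemetry.get_state(): the state.
- get_image(name): name is "side" or "top"; returns a dict with "pixels" (400x640x3 uint8, red, green, blue), "z_map" (400x640 float32, m along the optical axis (not along the pixel's ray), 0 where there is no reading), "vertical_fov" (degrees; the focal length in pixels is half the picture's height over the tangent of half this angle, whatever the lens; pixels are square), "cx", "cy" (the principal point, pixels), "rvec" (rotation vector, rad) and "tvec" (3), from world to camera coordinates, as OpenCV has them. Camera axes: x right, y down, z forward; pixel columns grow to the right and rows downward; lengths in m; the calibration is good to about 2 mm. A picture is of the moment at which its call begins.
A pose or a line that the arm cannot do raises bot.MotionError and nothing moves.
- ticket.hand_in(): hands the job in, once; it reports no verdict.
Trained networks look in the newest picture that a camera, given by its name, has taken for a name from the list of things; names that differ only in an ending like _2 or _b are one class to them, and where a whole thing is asked for, a point or a joint stands for the part that bears it (a point fixed in the world has none). Each returns a list of dicts, best first, with "score" (0 to 1); they miss things now and then, are a little off and sometimes report something else, mostly with a low value. They report only what shows in the picture. A call takes as long as a camera call. They do not tell look-alikes from the thing itself.
- spotter.regions_of(name, camera): "pixels" (400x640 bool, what is visible of it).
- spotter.mark_of(name, camera): "at" ([x, y, z] in m, in world coordinates, good to about 4 mm: a listed point, or the origin of a listed thing).
The state is a dict: "clock": time; "joint_positions": joint angles; "qvel": joint speeds; "joint_torque": joint torques, N m; "ee_pos": TCP position; "tool_rot": TCP orientation; "contact_force": force on the tool from outside, world axes, zero at the start; "wrist_torque": the same for the moment, N m; "finger_gap": finger opening in m.
Only numpy, scipy, OpenCV 4.12 (cv2) and the standard library are available. Lean on these libraries where they do the work, as an engineer would, in place of code of your own. Each camera call takes 0.05 s, during which the arm holds its last target.

### The job

Empty the small tipping skip on the bench: push its lever over past the detent until the skip is tipped all the way and the worn eraser in it slides out into the white tray. Then ease the skip back fully upright, without slamming it, so that the detent holds it, and leave it. Do not touch the eraser with the gripper.

Things in the scene. Friction and masses are not known exactly. Their poses are not given: they have to be found in the camera images.
- skip (a joint): Tilt in rad of a grey sheet-metal bucket (132x106x68 mm) hung in a fixed stand, hinge 150 mm up: 0 upright, 1.92 fully tipped. A ball detent holds it upright: 2 to 3 N at the bar push it out. Past 0.3 it is front-heavy and swings over by itself in about 2 s. Going back, push it all the way (1 to 2 N, 3 N at the detent near 0.3): it stays below 0.1, else falls forward again.
- skip_bar (a point): Middle of the black bar, 14 mm thick, 66 mm long, at the end of the skip's lever, robot's side. Frame turns with skip: y along bar towards skip (lever from 34 mm on); at tilt 0 z is up, x the tipping direction (about robot's right). Hinge at (90,110,-63) mm in it: arc of radius 110 mm, from 55 deg behind the vertical to 55 deg ahead; 213 mm above table at both ends. Free space round bar.
- tray: White moulded tray with a brown floor, 240 (x) x 300 (y) x 50 mm, fixed on the table under the skip's front lip; origin under its middle, x within a few degrees of the direction in which the skip tips.
- eraser: Eraser block in a blue sleeve, 55 (x) x 25 (y) x 14 mm, 30 g, lying loose on the skip's floor at the start; origin in the middle of its underside. (Another eraser far back on the table is not meant.)
There are look-alikes about, which are no part of the job. Of the things like the eraser, leave any that is purple; of the rest the larger one is meant.

How it is judged:
By the outcome, as a careful person would: the job done as asked, in the order asked, and still so for the second after the job is handed in, with the robot touching nothing.
It also fails if it takes over 42 s, if anything falls off the work surface, if the arm or the gripper's body presses on something with over 40 N, if the wrist force passes 120 N, or if a joint passes its speed limit or range.

## Working session

There is one attempt and no reset: what is moved stays moved. The work goes in short steps, each a Python script; the robot and the scene stay as the last script left them, time stands still between calls to the robot, and variables do not carry over. Pictures are saved under pics/ and viewed, and the job is handed in when it is done.

```bash
mkdir -p pics
cat > h.py <<'E'
import numpy as np, cv2
from plant import bot, hand, solve_ik, telemetry, get_image, ticket, spotter
def save(im,name,crop=None,s=1):
    p=im["pixels"][:,:,::-1]
    if crop: a,b,c,d=crop; p=p[b:d,a:c]
    cv2.imwrite("pics/"+name,cv2.resize(p,None,fx=s,fy=s,interpolation=cv2.INTER_CUBIC) if s!=1 else p)
def f(im): return 200/np.tan(np.radians(im["vertical_fov"])/2)
def cloud(im):
    z=im["z_map"];v,u=np.mgrid[0:400,0:640]
    P=np.stack([(u-im["cx"])/f(im)*z,(v-im["cy"])/f(im)*z,z],-1)
    R=cv2.Rodrigues(np.array(im["rvec"],float))[0]
    W=(P-np.array(im["tvec"]).ravel())@R
    W[z==0]=np.nan
    return W
def proj(im,p):
    R=cv2.Rodrigues(np.array(im["rvec"],float))[0]
    c=R@np.array(p)+np.array(im["tvec"]).ravel()
    return c[:2]/c[2]*f(im)+[im["cx"],im["cy"]]
E
python3 - <<'E'
from h import *
for c in("side","top"):
    im=get_image(c);save(im,c+"0.png")
    for n in("skip","skip_bar","tray","eraser"):
        r=spotter.mark_of(n,c) 
        print(c,n,[(np.round(q["at"],3),round(q["score"],2),proj(im,q["at"]).round()) for q in r])
print(telemetry.get_state())
E
```

```text
Traceback (most recent call last):
ValueError: it knows: eraser, skip_bar, tray
```

Run:
```python
from h import *
for c in("side","top"):
    im=get_image(c);save(im,c+"0.png")
    for n in("skip_bar","tray","eraser"):
        r=spotter.mark_of(n,c) 
        print(c,n,[(np.round(q["at"],3),round(q["score"],2),proj(im,q["at"]).round()) for q in r])
print(telemetry.get_state())
```

```text
side skip_bar [(array([0.613, 0.131, 0.121]), 0.42, array([346., 217.]))]
side tray [(array([ 0.639, -0.014, -0.002]), 0.93, array([360., 300.]))]
side eraser [(array([0.615, 0.134, 0.12 ]), 0.76, array([347., 216.])), (array([0.498, 0.169, 0.211]), 0.65, array([296., 178.])), (array([ 0.566,  0.393, -0.003]), 0.57, array([324., 191.])), (array([ 0.409,  0.097, -0.005]), 0.46, array([264., 265.]))]
top skip_bar [(array([0.495, 0.173, 0.212]), 0.96, array([309., 230.]))]
top tray [(array([ 0.638, -0.011, -0.007]), 0.58, array([388., 176.]))]
top eraser [(array([0.618, 0.138, 0.123]), 0.69, array([326., 173.])), (array([0.569, 0.391, 0.001]), 0.49, array([210., 206.])), (array([ 0.41 ,  0.097, -0.001]), 0.44, array([342., 277.]))]
{'clock': 0.45, 'joint_positions': array([ 1.19591529e+00,  8.72656858e-02,  1.37081786e+00, -1.06224459e-05,
        1.68357238e+00, -1.03129818e-01]), 'qvel': array([ 0.0005719 , -0.00224098, -0.00013129, -0.00065387,  0.00032389,
        0.00068837]), 'joint_torque': array([-6.60759015e-04, -3.51205444e+01, -3.13017690e+01, -1.42537524e-04,
        1.83587777e-03,  1.11129077e-05]), 'ee_pos': array([0.14764926, 0.52979853, 0.25324507]), 'tool_rot': array([ 1.35458494e-01,  9.90783021e-01, -3.19831304e-05, -2.36118955e-06]), 'contact_force': array([-0.09356819, -0.10790171,  0.13296779]), 'wrist_torque': array([-0.03125783, -0.01105101,  0.04555567]), 'finger_gap': 0.08567428351257034}
```

View pics/side0.png

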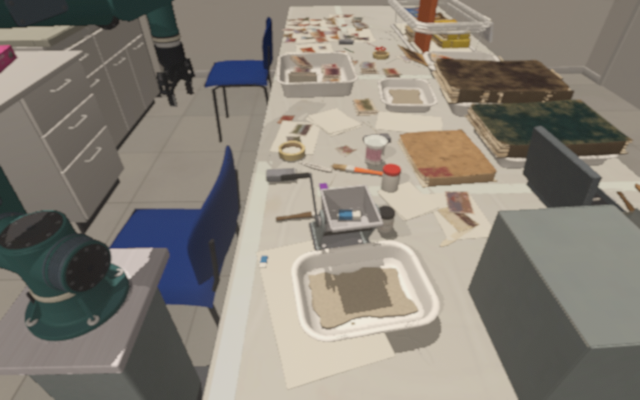

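View pics/top0.png

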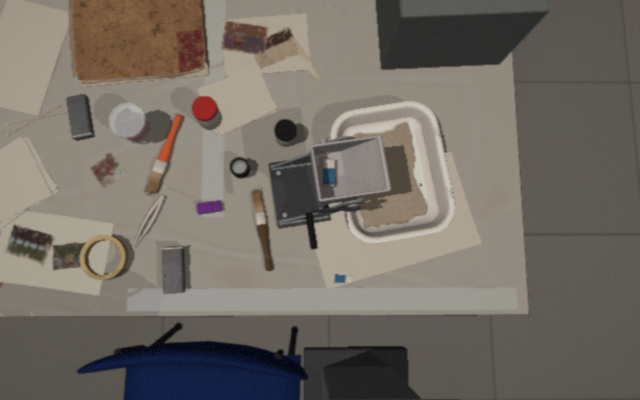

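The pictures show three things that could be taken for the eraser:
- The blue-sleeved block inside the skip, at side (347,216) and top (328,172). This is the larger one.
- A small blue piece on the table, at side (264,262) and top (342,278).
- A purple block, at side (323,186) and top (209,207).

I choose the one in the skip. The bar is at top (310,230) and side (290,176). There is also a grey block at top (173,270). Next is a close crop to check this.

Run:
```python
from h import *
im=get_image("top");save(im,"topc.png",(190,110,470,300),2.8)
W=cloud(im)
for q in spotter.regions_of("skip_bar","top"):
    m=q["pixels"];P=W[m];print(q["score"],m.sum(),np.nanmin(P,0),np.nanmax(P,0))
# bar pixels by height & colour
m=(W[...,2]>0.195)&(W[...,2]<.24)&(W[...,0]<0.56)&(W[...,0]>0.4)&(W[...,1]>.1)&(W[...,1]<.25)
P=W[m];print(len(P),P.min(0),P.max(0),np.median(P,0)); 
vx,vy,x,y=cv2.fitLine(P[:,:2].astype(np.float32),cv2.DIST_HUBER,0,.01,.01).ravel();print(vx,vy,x,y)
for n,(u,v) in dict(rim1=(314,142),rim2=(384,138),rim3=(389,190),rim4=(316,197),lip=(386,165)).items(): print(n,W[v,u])
im=get_image("side");save(im,"sidec.png",(240,150,460,350),3)
W=cloud(im)
m=(W[...,2]>0.19)&(W[...,2]<.24)&(W[...,0]<0.56)&(W[...,0]>0.4)&(W[...,1]>.1)&(W[...,1]<.25)
P=W[m];print(len(P),P.min(0),P.max(0))
vx,vy,x,y=cv2.fitLine(P[:,:2].astype(np.float32),cv2.DIST_HUBER,0,.01,.01).ravel();print(vx,vy,x,y)
```

```text
0.79 4724 [ 0.46214209 -0.0139759  -0.00520997] [0.73162923 0.17872869 0.22448042]
362 [0.46214209 0.13384864 0.19505605] [0.53706592 0.17835212 0.22448042] [0.50299041 0.16771154 0.21899798]
0.9998603 0.016714914 0.50279397 0.16855371
rim1 [ 0.71705566  0.15730404 -0.00574527]
rim2 [ 7.21109882e-01 -1.64569165e-04  1.48450939e-02]
rim3 [0.57263412 0.02206122 0.1849261 ]
rim4 [0.58737133 0.15367748 0.00774463]
lip [0.61977227 0.02718244 0.18858465]
237 [0.46153829 0.1323812  0.19045018] [0.53638165 0.178146   0.22261454]
0.9983186 0.057965513 0.4957264 0.1644748
```

View pics/topc.png

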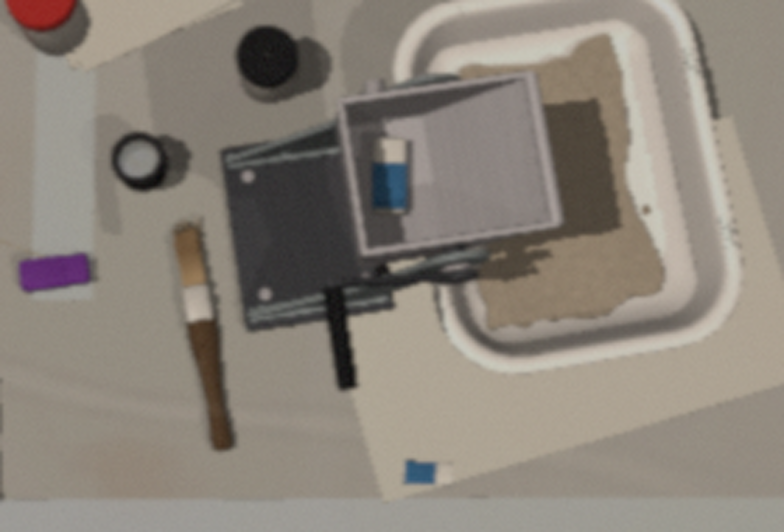

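View pics/sidec.png

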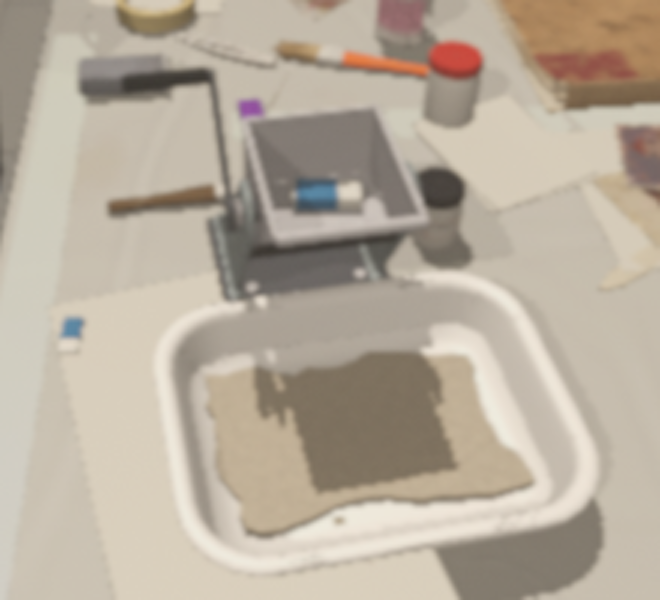

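The crops show the blue-sleeved block lying inside the bucket (topc 390,175). The black bar runs from topc (335,290) to (347,388) on the robot's side, and the skip tips to image right, about −y. Next I fit the bar's axis.

Run:
```python
from h import *
for c in("top","side"):
    im=get_image(c);W=cloud(im)
    m=(W[...,2]>0.207)&(W[...,2]<.23)&(W[...,0]<0.525)&(W[...,0]>0.4)&(W[...,1]>.14)&(W[...,1]<.2)
    P=W[m];print(c,len(P),P.min(0),P.max(0))
    b=P[:,2]>.212;print(cv2.fitLine(P[b].astype(np.float32),cv2.DIST_HUBER,0,.01,.01).ravel())
    for x in np.arange(.46,.54,.01):
        s=P[abs(P[:,0]-x)<.005]
        if len(s):print(round(x,2),s[:,1].min().round(4),s[:,1].max().round(4),s[:,2].max().round(4))
    # top rim of skip
    m=(W[...,2]>0.165)&(W[...,2]<.21)&(W[...,0]>.55)&(W[...,0]<.72)&(W[...,1]>0)&(W[...,1]<.2)
    P=W[m];print("rim",len(P));print(cv2.minAreaRect(P[:,:2].astype(np.float32)),np.percentile(P[:,2],[5,50,95]))
    for x in spotter.regions_of("tray",c):
        P=W[x["pixels"]];P=P[(P[:,2]>.035)&(P[:,2]<.06)];print("tray",x["score"],cv2.minAreaRect(P[:,:2].astype(np.float32)))
```

```text
top 279 [0.46207133 0.15701441 0.21123923] [0.52485809 0.17835817 0.22470049]
[0.98759687 0.15684603 0.00719615 0.49304453 0.16838971 0.219286  ]
0.46 0.157 0.1695 0.2223
0.47 0.1588 0.1713 0.2247
0.48 0.1587 0.173 0.223
0.49 0.1604 0.1748 0.2236
0.5 0.1621 0.1766 0.2232
0.51 0.1638 0.1783 0.2228
0.52 0.1657 0.1784 0.223
rim 1642
((0.6158959269523621, 0.09364092350006104), (0.12995322048664093, 0.13837216794490814), 8.846007347106934) [0.16689715 0.18277657 0.18896579]
tray 0.85 ((0.6405411958694458, -0.011551812291145325), (0.3010738492012024, 0.23914188146591187), 9.287665367126465)
side 171 [0.46120302 0.15822822 0.20764346] [0.52315226 0.17706348 0.22258143]
[0.98938966 0.14524809 0.00333358 0.49330974 0.16647181 0.21796553]
0.46 0.1586 0.1664 0.2218
0.47 0.1582 0.1713 0.2222
0.48 0.1608 0.1706 0.2226
0.49 0.1615 0.174 0.2216
0.5 0.1627 0.1738 0.2214
0.51 0.1636 0.1763 0.2224
0.52 0.1658 0.1771 0.2222
rim 986
((0.6156959533691406, 0.09419413655996323), (0.13007356226444244, 0.1406245082616806), 8.285593032836914) [0.16698745 0.18366255 0.18863806]
tray 0.56 ((0.6396982073783875, -0.008956357836723328), (0.3005416989326477, 0.24268433451652527), 9.334559440612793)
```

```bash
cat >> h.py <<'E'
from scipy.spatial.transform import Rotation as Ro
yb=np.array([.988,.154,0]);yb/=np.linalg.norm(yb);xb=np.array([yb[1],-yb[0],0]);zb=np.array([0,0,1.])
B0=np.array([.495,.1685,.2135]);H=B0+.09*xb+.11*yb-.063*zb
def bar(t):
    a=t-np.arctan2(90,63);r=np.hypot(.09,.063)
    return H-.11*yb+r*(np.sin(a)*xb+np.cos(a)*zb)
def T(p,dx,dy=-.010,dz=.002): return p+dx*xb+dy*yb+dz*zb
def q(s=1): 
    ty=s*yb;tz=-zb;return Ro.from_matrix(np.stack([np.cross(ty,tz),ty,tz],1)).as_quat()
E
python3 - <<'E'
from h import *
print(H,bar(1.92))
for s in(1,-1):
    for p in(T(B0,-.06,dz=.08),T(B0,-.06),T(bar(.55),-.018),T(bar(1.92),.06)): 
        j=solve_ik(p,q(s));print(s,p.round(3),None if j is None else np.round(j,2))
E
```

```text
[0.61754858 0.09651496 0.1505    ] [ 0.52272058 -0.00934369  0.21351266]
1 [0.476 0.226 0.294] [ 0.34  0.03  1.35 -0.    1.76  0.18]
1 [0.476 0.226 0.216] [ 0.34  0.05  1.49 -0.    1.61  0.18]
1 [0.489 0.139 0.253] [ 0.17 -0.    1.47 -0.    1.68  0.01]
1 [ 0.522 -0.07   0.216] [-0.24  0.05  1.49 -0.    1.61 -0.4 ]
-1 [0.476 0.226 0.294] None
-1 [0.476 0.226 0.216] None
-1 [0.489 0.139 0.253] None
-1 [ 0.522 -0.07   0.216] None
```

Run:
```python
from h import *
hand.gripper_to(0)
bot.move_ptp(T(B0,-.06,dz=.08),q())
bot.movel(T(B0,-.06),q(),vel=.15)
s=telemetry.get_state();print(s["clock"],s["ee_pos"],s["finger_gap"],s["contact_force"])
im=get_image("side");save(im,"s1.png",(240,120,460,320),3)
```

```text
3.8833 [0.47605827 0.22673223 0.21626175] -0.00028821415530281614 [ 0.31856647  0.0805918  -0.28381012]
```

View pics/s1.png

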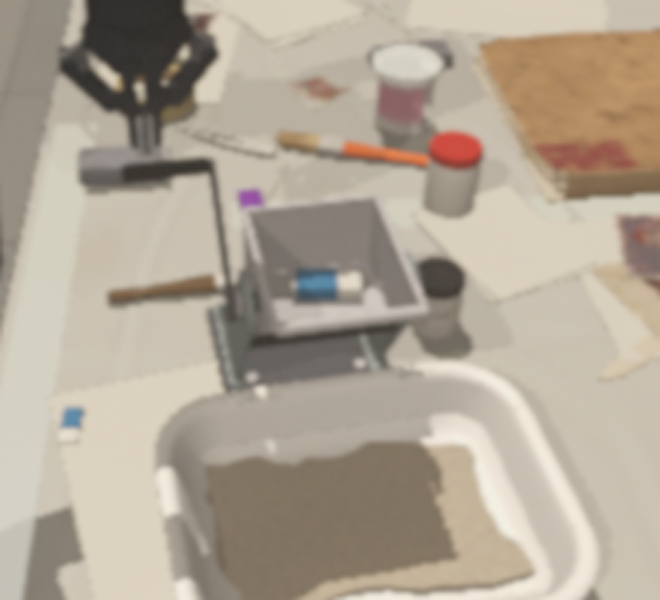

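The closed fingertips stand behind the bar at s1 (145,130), with free space around them. Next is the push.

Run:
```python
from h import *
bot.movel(T(B0,-.024),q(),vel=.1)
f0=telemetry.get_state()["contact_force"]
for t in(.15,.3,.45,.58):
    bot.movel(T(bar(t),-.017),q(),vel=.06)
    s=telemetry.get_state();print(t,s["clock"],s["contact_force"]-f0)
bot.movel(T(bar(.58),-.05,dz=.05),q(),vel=.15)
bot.wait(1.5)
for c in("side","top"):
    im=get_image(c);save(im,c+"2.png",(200,90,480,300) if c=="side" else (190,100,470,310),2.7)
print(telemetry.get_state()["clock"])
```

```text
0.15 4.95 [-1.14666053  2.91675873  1.92430462]
0.3 5.375 [-0.16759627 -1.75380468 -0.10888891]
0.45 5.8 [ 0.03069423  0.46588183 -0.45761592]
0.58 6.1917 [-0.39345044  0.75202261  0.47485412]
8.3333
```

View pics/side2.png

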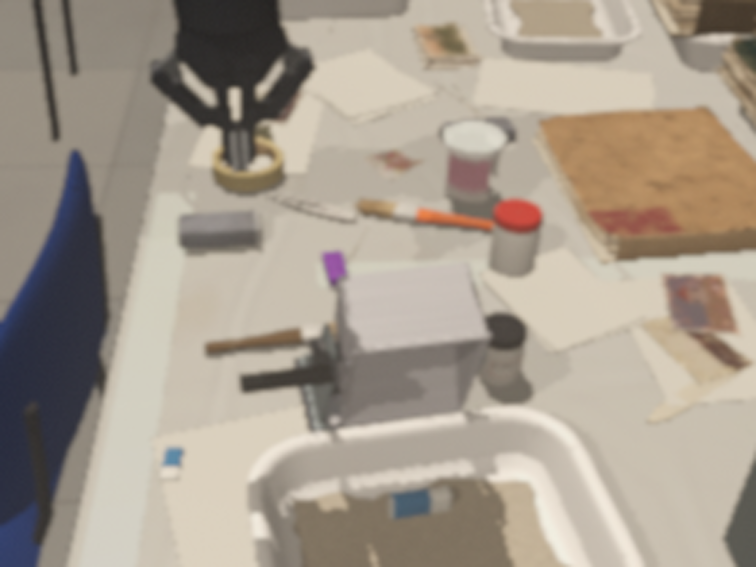

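View pics/top2.png

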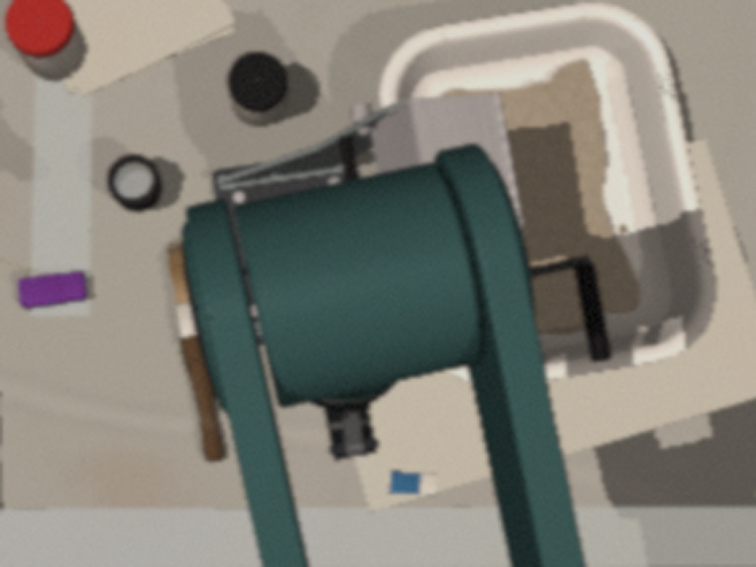

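side2 shows the skip tipped over with the bar at (290,375), and the eraser lying in the tray at (415,500). Next I check the tilt from the bar's position.

Run:
```python
from h import *
for c in("top","side"):
    im=get_image(c);W=cloud(im)
    e=bar(1.92)
    m=(np.linalg.norm(W-e,axis=-1)<.05)&(abs(W[...,2]-.21)<.03)
    P=W[m];d=P-e;print(c,len(P),(d@xb).min(),(d@xb).max(),(d@yb).min(),(d@yb).max(),np.percentile(P[:,2],[5,95]))
    print([(x["at"],x["score"]) for x in spotter.mark_of("skip_bar",c)],e)
    print([(np.round(x["at"],3),x["score"]) for x in spotter.mark_of("eraser",c)])
print(telemetry.get_state()["clock"])
```

```text
top 361 -0.033714359608650296 0.006404803895166626 -0.034212176023362996 0.03682744930956358 [0.20238351 0.22133098]
[([0.5239, -0.0088, 0.2127], 0.89)] [ 0.52272058 -0.00934369  0.21351266]
[(array([ 0.569,  0.387, -0.   ]), 0.74), (array([ 0.407,  0.095, -0.001]), 0.64)]
side 281 -0.027710177914240876 0.006303018574383283 -0.03424465924732923 0.03662922481485028 [0.20839935 0.22041243]
[([0.5228, -0.0101, 0.2102], 0.73)] [ 0.52272058 -0.00934369  0.21351266]
[(array([0.627, 0.042, 0.018]), 0.66), (array([ 0.406,  0.099, -0.005]), 0.59), (array([ 0.562,  0.394, -0.005]), 0.55)]
8.6333
```

Run:
```python
from h import *
bot.movel(T(bar(.58),-.03,dz=.11),q(),vel=.2)
bot.movel(T(bar(1.92),.055,dz=.13),q(),vel=.2)
bot.movel(T(bar(1.92),.055),q(),vel=.2)
bot.movel(T(bar(1.92),.024),q(),vel=.1)
f0=telemetry.get_state()["contact_force"]
for t,v in((1.7,.07),(1.4,.08),(1.1,.08),(.8,.08),(.55,.07),(.4,.05),(.3,.04),(.2,.03),(.1,.025)):
    bot.movel(T(bar(t),.019),q(),vel=v)
    s=telemetry.get_state();d=s["contact_force"]-f0;print(t,s["clock"].__round__(2),(d@xb).round(2),(d@yb).round(2),d[2].round(2))
im=get_image("side");save(im,"s3.png",(200,90,480,300),2.7)
print([(x["at"],x["score"]) for x in spotter.mark_of("skip_bar","side")],bar(.1),bar(0))
```

```text
1.7 12.12 2.67 -0.99 1.78
1.4 12.68 1.74 -0.82 1.77
1.1 13.24 0.97 -0.66 1.87
0.8 13.8 1.08 -0.72 0.95
0.55 14.34 0.43 -0.73 0.9
0.4 14.82 0.86 -0.35 -0.2
0.3 15.25 0.81 -0.03 -0.72
0.2 15.77 0.58 -1.54 -0.97
0.1 16.36 -0.36 -1.07 0.1
[([0.4952, 0.1582, 0.2228], 0.61)] [0.4960379  0.16184127 0.22217027] [0.495  0.1685 0.2135]
```

View pics/s3.png

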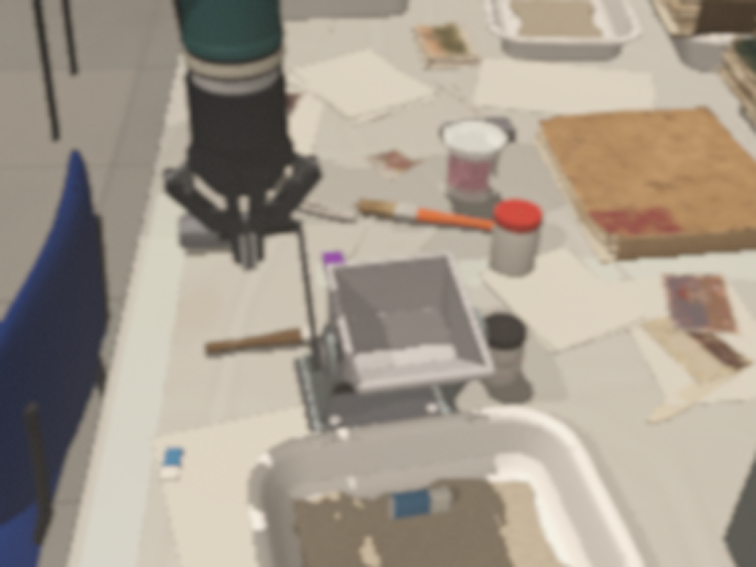

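s3 shows the skip nearly upright and empty, with the finger in front of the bar at (248,240) and the eraser still in the tray at (415,500). I finish the push gently, then back off.

Run:
```python
from h import *
f0=telemetry.get_state()["contact_force"]
for t,o in((.03,.018),(0,.0175),(0,.015)):
    r=bot.movel(T(bar(t),o),q(),vel=.02,stop_force=5)
    s=telemetry.get_state();d=s["contact_force"]-f0;print(t,o,r,s["clock"].__round__(2),(d@xb).round(2),d[2].round(2),((s["ee_pos"]-B0)@xb).round(4))
    if r: break
bot.wait(.2)
p=np.array(telemetry.get_state()["ee_pos"])
bot.movel(p+.05*xb,q(),vel=.06)
bot.movel(p+.05*xb+.12*zb,q(),vel=.2)
bot.move_ptp([.3,-.25,.35],q())
bot.wait(.5)
for c in("side","top"):
    im=get_image(c);save(im,c+"4.png",(200,90,480,300) if c=="side" else (190,100,470,310),2.7)
    W=cloud(im);P=W[(np.linalg.norm(W-B0,axis=-1)<.04)&(W[...,2]>.2)];d=P-B0
    print(c,len(P),(d@xb).min(),(d@xb).max(),P[:,2].max())
    for n in("skip_bar","eraser"):print([(np.round(x["at"],3),round(x["score"],2)) for x in spotter.mark_of(n,c)])
print(telemetry.get_state()["clock"])
```

```text
0.03 0.018 False 17.02 -0.23 0.28 0.0197
0 0.0175 False 17.36 -1.51 0.22 0.0174
0 0.015 True 17.57 -0.35 0.39 0.0164
side 206 -0.00729722952220018 0.02256791693856657 0.22300646868501203
[(array([0.497, 0.169, 0.215]), 0.67)]
[(array([0.624, 0.041, 0.017]), 0.71), (array([ 0.406,  0.098, -0.004]), 0.49), (array([ 0.563,  0.393, -0.   ]), 0.41)]
top 330 -0.006846235098967762 0.021027668707689236 0.22503412065912157
[(array([0.497, 0.168, 0.215]), 0.74)]
[(array([0.57, 0.39, 0.  ]), 0.55), (array([ 0.409,  0.095, -0.   ]), 0.42)]
21.7917
```

View pics/side4.png

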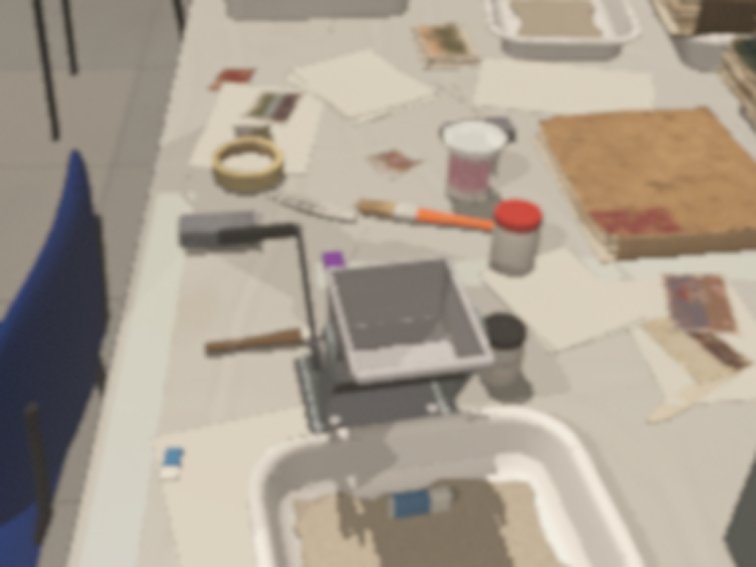

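View pics/top4.png

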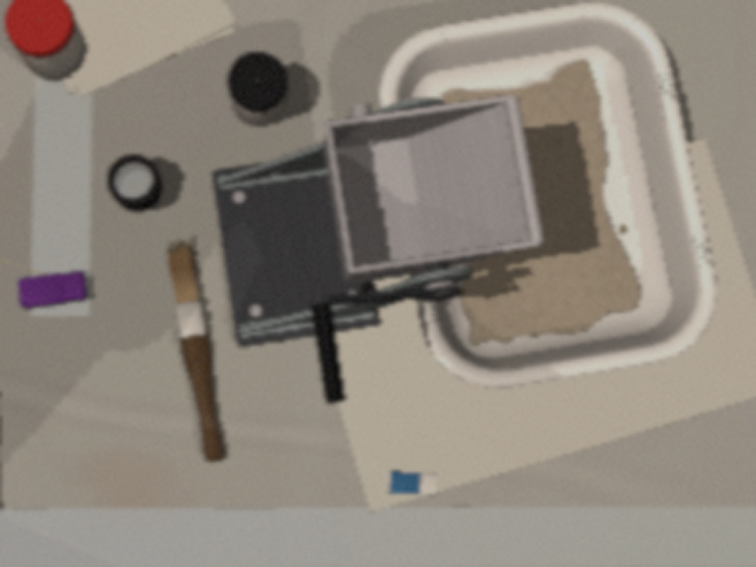

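Both views show the skip upright and empty, with the bar back at its start position. The eraser lies in the tray at side4 (415,500), and the robot is clear.

```bash
python3 -c "
from h import *
ticket.hand_in();print(telemetry.get_state()['clock'])"
```

```text
the job is handed in; nothing more can be done
the job is handed in; nothing more can be done
```

The skip is emptied and back upright, held by its detent. The eraser is in the white tray, and I have handed the job in. The last robot clock reading before hand-in was 21.8 s.

- **Tipping:** I pushed the bar past the detent with the closed fingers, and the skip swung over by itself. The bar then measured within about 3 mm of its fully tipped position.
- **Return:** I guided the bar back slowly from the other side, at 0.08 m/s slowing to 0.02 m/s, and stopped when the force changed by 5 N at the upright stop. The force readings at the end of each move stayed around 4 N or less.
- **Last checks:** With the arm clear, the bar was back within about 2 mm of where it started, in both cameras. The side camera shows the eraser in the tray at about (0.62, 0.04). The top camera cannot see it there because the skip hides it, so only the side view confirms its place. The gripper never came near the eraser.

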